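# Hang the tea infuser over the cup and raise the cup with the cam lever

## Task

Hook the tea-infuser carrier onto the steel rail well to one side of the pointer (a hand's breadth), slide it along the rail, without lifting it off, until it hangs at the pointer over the white cup, and let go of it. Then take the cam lever of the cup lift by its wooden grip and turn it up to its highest lift, lever upright, so that the cup rises around the infuser basket; the program finishes while still holding the lever there. Do not knock the cup with the basket, and leave the other things alone.

Things in the scene. Friction and masses are not known exactly. Their poses are not given: they have to be found in the camera images.
- rail: Horizontal steel rod, 12 mm dia, 300 mm long along the body's y, on two 16 mm posts at its ends (y = -150 and +150 mm) with round feet of 50 mm dia. Origin on the counter under the rod's middle; the rod's axis is 225 mm above it, the posts end level with the rod. The robot stands on its -x side. Fixed.
- cup_lift: Fixed steel cup lift under the rail, base 130 (x) x 140 (y) x 10 mm, origin on the counter under the base's middle, axes parallel to the rail's, rail's axis over its x = 0. Carries the tray, the cam lever and, 60 mm behind, a thin pole with a pointer that looks along -x and ends 24 mm behind the rail's axis. Stands up to 30 mm either side of the rail's middle.
- mark (a point): The mark: the point on the rail's axis in front of the pointer, above the middle of the tray, 225 mm above the counter; axes as cup_lift (y along the rail).
- tray (a joint): Height in m of the square wooden tray (104 mm, rim 10 mm high) above its lowest position. It rides on the eccentric cam: lift = 0.024 sin(lever angle); highest, 0.024, with the lever upright; it sinks again if the lever goes on. At 0 the cup's rim is 134 mm above the counter.
- cam_lever (a joint): Cam lever's angle in rad: 0 = level, pointing to cup_lift's -y (right), on its stop, as at every start; pi/2 = upright = highest lift; 2.4 = far stop on the left. Turns about an axis along cup_lift's x at its y = 0, 42 mm above the counter. Let go off the top, it falls back to that side: little friction, about 2 N at the grip.
- lever_grip (a point): Middle of the lever's dark wooden grip: round bar, 16 mm dia, along cup_lift's x from x = -152 to -96 mm (this point at -122), 85 mm from the lever's axis. The steel arm lies behind it (x = -96 to -81 mm), so fingers closing along cup_lift's y can pinch the bar from above at any lever angle; the bar may turn in the pads.
- cup: White tea cup with one handle (at its own +y), 76 mm outside dia at the rim, wall 4 mm, 60 mm high, 180 g, standing loose on the tray. Origin at the centre of its underside.
- carrier: Infuser carrier, 120 g, 131 mm tall: round steel basket 34 mm dia and 34 mm high, stem, flat steel hook, wooden tab on top. Origin at the centre of the basket's underside. Starts upright on the counter, its +x within 1 rad of the rail's +x (away from the robot). Hung on the rail, its origin is 144 mm above the counter, 10 mm over the rim of the lowered cup.
- carrier_grip (a point): Middle of the carrier's dark wooden upright tab, 20 (x) x 12 (y) mm, from 92 to 131 mm above the carrier's origin; this point at 117 mm. Fingers closing along the carrier's y pinch its 12 mm.
- carrier_hook (a point): Where the rail's axis lies when the carrier hangs, 81 mm above its origin; axes as carrier. Hook 16 mm wide (y), slot 18 mm in x, long leg at -x, short leg at +x. The rail enters from the carrier's +x side through the opening from 48 to 72 mm above the carrier's origin (below the short leg); then lower until the slot's top (87 mm) rests on the rail.
- spice_jar: Bystander: spice jar with black cap, 44 mm dia, 96 mm tall, origin at its foot.
- fish_tin: Bystander: flat tin, 86 mm dia, 40 mm tall, origin at its foot.
- salt: Bystander: glass salt shaker with metal top, 44 mm dia, 90 mm tall, origin at its foot.
- small_mug: Bystander: small dark mug, 59 x 84 x 53 mm, origin at its foot.
- teaspoon: Bystander: metal teaspoon, 130 mm long, origin at its foot.
Mind the look-alikes: they are no part of the job. Leave any yellow look-alike of the carrier alone.

How it is judged:
By the outcome, as a careful person would: the job done as asked, in the order asked, and still so for the second after the job is handed in, while the arm keeps its last pose, push and grip.
It also fails if it takes over 58 s, if anything falls off the work surface, if the arm or the gripper's body presses on something with over 40 N, if the wrist force passes 120 N, or if a joint passes its speed limit or range.

## Robot

A 6-joint arm with a two-finger parallel gripper is mounted at the origin on a cart in front of the work surface, level with it; the furniture and walls round the work are solid. World frame = base frame: x ahead of the robot, y to its left, z up, the work surface at z = 0. Lengths are in m, angles in rad, forces in N, time in s.
With the tool pointing down it reaches from about 0.3 to 0.875 m from the base axis. Payload 6.4 kg.
Tool frame: the origin (TCP) lies on the mounting face of the last link; the fingertips stand 173 mm ahead of it and the grasp point (between the pads) lies 155 mm ahead of it (ctrl.tip_reach is the distance from the TCP to the fingertips, in m); z points along the fingers, y is the line along which they close (so a half turn about z gives the same grasp; the last joint's range is limited). The gripper opens to 85 mm and grips with 20 to 120 N. Pads are 22 mm wide; open, the fingers measure 114 mm over their backs; the gripper's body (76 mm by 85 mm) begins 54 mm behind the grasp point. The pads swing forward as they close: fully open they stand 13 mm farther back than shut.
Start: joints at [1.112, 0.181, 1.607, -0, 1.354, -0.206], TCP at [0.144, 0.557, 0.405] pointing down, gripper open.
Joint ranges: [-2.99, 2.99], [-0.89, 2.07], [0.3, 2.58], [-1.14, 4.28], [0, 2.63], [-3.12, 3.12]. Speed limits (rad/s): [2.57, 2.57, 3.01, 3.14, 3.14, 3.14].

## Interface

Orientations are given as a unit quaternion [w, x, y, z].
In Python, from bench import ctrl gives the robot as it stands.
- The arm moves only by the shell command python3 -m pendant 'ROWS'. ROWS is JSON, a list that holds one entry, the list of rows, each a list of 7 numbers: the opening, from 0 (shut) to 1 (fully open), then the shift along the tool's x, y, z in mm, then the turn, a rotation vector about the tool's x, y, z in rad. A call has 1 to 5 rows; each row is the pose to reach, as a shift and turn from the pose commanded when the call began, along the tool's axes at that moment; what a row does not reach only later rows make up. A row lasts 1/12 s, in which the tool goes at most 41.7 mm and 7.16 degrees, less where a joint would pass 70% of its speed; a pose out of reach is approached as far as the arm can. A call with a gripper value outside its range is refused whole. The fingers move at their own pace and stop on an object; the grip force is fixed at half the most. Time passes only in rows, so rows that repeat a pose let the fingers close. It gives the time, the measured TCP pose, the force, the opening and the grip force at its end, in the units of the state.
- ctrl.get_obs(): the state, without advancing time (a new reading comes with each control period).
- ctrl.camera(name): name is "side" or "top"; returns the picture (480x640x3 uint8, red, green, blue); there is no depth.
- ctrl.camera_params(name): a dict with "mtx" (3x3 intrinsics, pixels), "distortion" ([k1, k2, p1, p2, k3] as OpenCV has them; the pictures are not rectified), "world_from_camera" (4x4, takes a point from camera to world coordinates). Camera axes: x right, y down, z forward; pixel columns grow to the right and rows downward; lengths in m; the calibration is good to about 2 mm. A picture is of the moment at which its call begins. camera_params takes no time and is no camera call.
- ctrl.hand_in(): hands the job in; it is judged then, once.
Trained networks look in the newest picture that a camera, given by its name, has taken for a name from the list of things; names that differ only in an ending like _2 or _b are one class to them, and where a whole thing is asked for, a point or a joint stands for the part that bears it (a point fixed in the world has none). Each returns a list of dicts, best first, with "confidence" (0 to 1); they miss things now and then, are a little off and sometimes report something else, mostly with a low value. They report only what shows in the picture. A call takes as long as a camera call. They do not tell look-alikes from the thing itself.
- ctrl.boxes_of(camera, name): "point" ([column, row] as shares, 0 to 1, of the picture: columns of its width, rows of its height, amid what is visible of it).
The state is a dict: "time_s": time; "q": joint angles; "dq": joint speeds; "joint_efforts": joint torques, N m; "eef_pos": TCP position; "eef_rot": TCP orientation; "wrist_force": force on the tool from outside, world axes, zero at the start; "torque": the same for the moment, N m; "opening": opening from 0.0 (shut) to 1.0 (fully open); "grasp_force": force on a finger pad.
Only numpy, scipy, OpenCV 4.12 (cv2) and the standard library are available. Lean on these libraries where they do the work, as an engineer would, in place of code of your own. Each camera call takes 0.05 s, during which the arm holds its last target. There are 200 camera calls.

## Working session

There is one attempt and no reset: what is moved stays moved. The work goes in short steps, Python scripts to look and compute and a shell command to move; the robot and the scene stay as the last step left them, time stands still between calls to the robot, and variables do not carry over. Pictures are saved under pics/ and viewed, at most 10 in all, crops included, and the job is handed in when it is done.

```bash
mkdir -p pics; ls
cat > h.py <<'E'
import numpy as np, cv2
from bench import ctrl
from scipy.spatial.transform import Rotation as R
def ray(cam,uv):
    p=ctrl.camera_params(cam);T=np.array(p["world_from_camera"])
    n=cv2.undistortPoints(np.array([[uv]],float),np.array(p["mtx"],float),np.array(p["distortion"],float))[0,0]
    return T[:3,3],T[:3,:3]@np.array([n[0],n[1],1.])
def onz(cam,uv,z):
    o,d=ray(cam,uv);return o+d*(z-o[2])/d[2]
def tri(uva,uvb,a="side",b="top"):
    o1,d1=ray(a,uva);o2,d2=ray(b,uvb)
    s=np.linalg.lstsq(np.c_[d1,-d2],o2-o1,rcond=None)[0]
    return (o1+s[0]*d1+o2+s[1]*d2)/2,np.linalg.norm(o1+s[0]*d1-o2-s[1]*d2)
def proj(cam,P):
    p=ctrl.camera_params(cam);T=np.linalg.inv(np.array(p["world_from_camera"]))
    return cv2.projectPoints(np.array(P,float).reshape(-1,3),cv2.Rodrigues(T[:3,:3])[0],T[:3,3],np.array(p["mtx"],float),np.array(p["distortion"],float))[0][:,0]
def Rt():
    q=ctrl.get_obs()["eef_rot"];return R.from_quat([q[1],q[2],q[3],q[0]])
E
python3 - <<'E'
from h import *
for c in("side","top"):
    cv2.imwrite(f"pics/{c}0.png",ctrl.camera(c)[:,:,::-1])
    T=np.array(ctrl.camera_params(c)["world_from_camera"]);print(c,T.round(2).tolist())
    for n in("rail","cup_lift","cup","carrier","carrier_grip","carrier_hook","lever_grip","tray"):
        try: print(n,[(round(d["point"][0]*640),round(d["point"][1]*480),round(d["confidence"],2)) for d in ctrl.boxes_of(c,n)][:4])
        except Exception as e: print(n,e)
print(ctrl.get_obs())
E
```

```text
pics
side [[0.06, 0.41, -0.91, 1.4], [1.0, -0.04, 0.04, 0.07], [-0.02, -0.91, -0.42, 0.55], [0.0, 0.0, 0.0, 1.0]]
rail [(395, 224, 0.8)]
cup_lift [(391, 281, 0.62), (235, 281, 0.61)]
cup [(236, 279, 0.72), (413, 263, 0.61), (393, 224, 0.35)]
carrier [(233, 278, 0.84), (242, 258, 0.69)]
carrier_grip [(243, 254, 0.7), (236, 279, 0.63)]
carrier_hook [(241, 256, 0.83), (232, 279, 0.66)]
lever_grip [(352, 286, 0.8), (395, 282, 0.56)]
tray [(391, 279, 0.67), (415, 267, 0.61)]
top [[0.01, -1.0, 0.04, 0.51], [-1.0, -0.01, -0.0, 0.11], [0.0, -0.04, -1.0, 1.14], [0.0, 0.0, 0.0, 1.0]]
rail [(195, 245, 0.75)]
cup_lift [(241, 251, 0.6)]
cup [(221, 242, 0.62)]
carrier [(409, 290, 0.77), (409, 332, 0.63)]
carrier_grip [(414, 289, 0.57)]
carrier_hook [(409, 331, 0.91), (409, 290, 0.78)]
lever_grip [(287, 263, 0.93)]
tray [(227, 258, 0.96), (197, 242, 0.56)]
{'time_s': 0.9, 'q': array([ 1.11166975e+00,  1.80791921e-01,  1.60698171e+00,  2.05045834e-05,
        1.35380827e+00, -2.06292888e-01]), 'dq': array([-0.00047913,  0.00115628, -0.00078393,  0.00134797, -0.00041645,
        0.00193327]), 'joint_efforts': array([ 4.56054931e-04, -4.44846261e+01, -3.51674294e+01, -4.83882059e-05,
        7.54274097e-04,  1.01889697e-05]), 'eef_pos': array([0.14382071, 0.55674379, 0.40470186]), 'eef_rot': array([-7.70785706e-06,  1.26082588e-01,  9.92019748e-01,  8.34868802e-06]), 'wrist_force': array([-0.63066213,  0.36938184, -0.31008655]), 'torque': array([-0.06049362, -0.03174345, -0.01748495]), 'grasp_force': 0.0, 'opening': 1.0005999857649441}
```

View pics/side0.png

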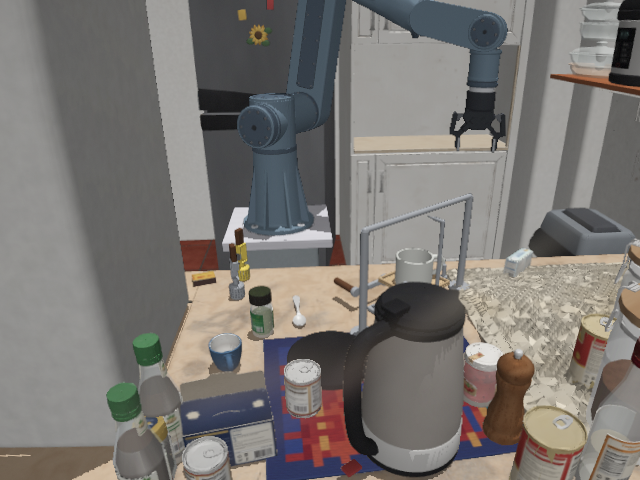

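View pics/top0.png

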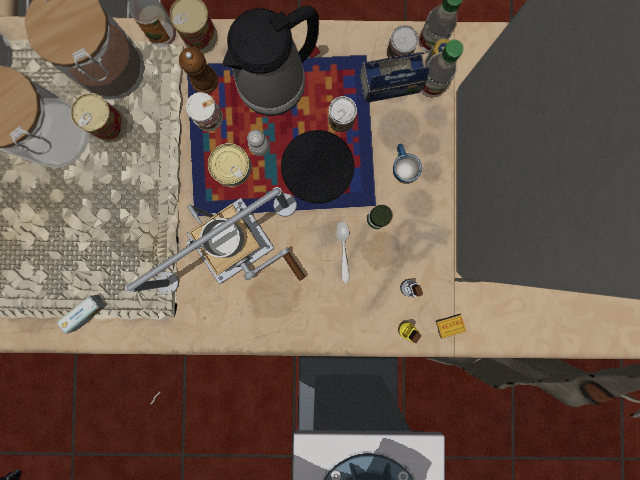

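The top view shows the steel carrier at about (411,289), with the yellow look-alike at (409,332). The rail runs from (132,288) to (280,195), the cup is at (222,240) and the lever grip at (294,264). I'll zoom in next.

Run:
```python
import cv2
t=cv2.imread("pics/top0.png");s=cv2.imread("pics/side0.png")
r=lambda i,x,y,w,h,k:cv2.resize(i[y:y+h,x:x+w],None,fx=k,fy=k,interpolation=cv2.INTER_CUBIC)
import numpy as np
cv2.imwrite("pics/c1.png",np.vstack([r(t,120,180,200,120,4)]))
a=r(t,390,270,50,75,8);b=r(s,215,225,50,75,8)
cv2.imwrite("pics/c2.png",np.hstack([a,b]))
cv2.imwrite("pics/c3.png",r(s,330,190,150,110,5))
```

```text
(no output)
```

View pics/c1.png

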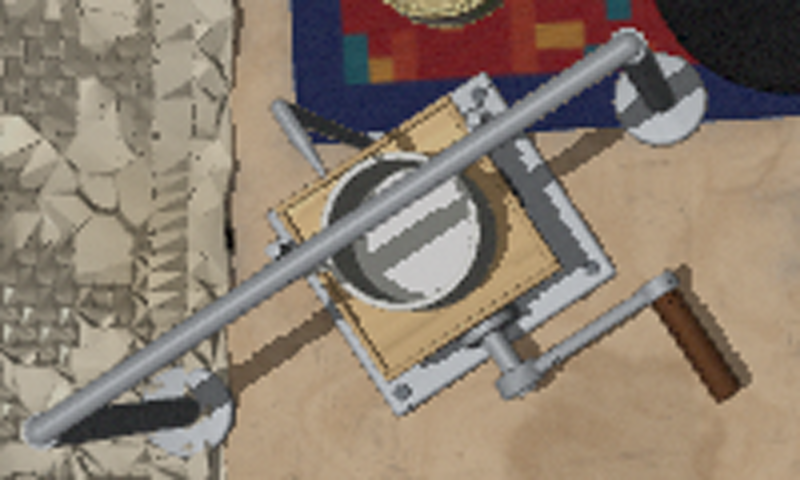

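View pics/c2.png

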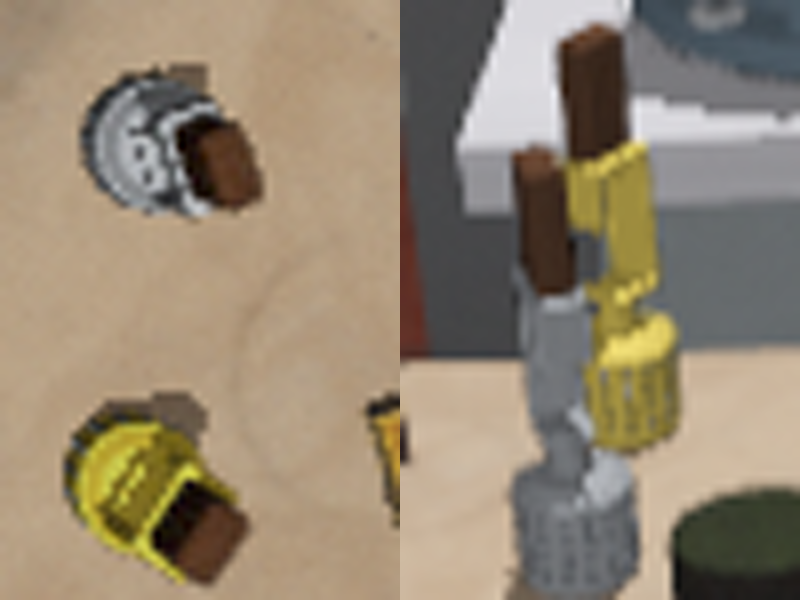

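View pics/c3.png

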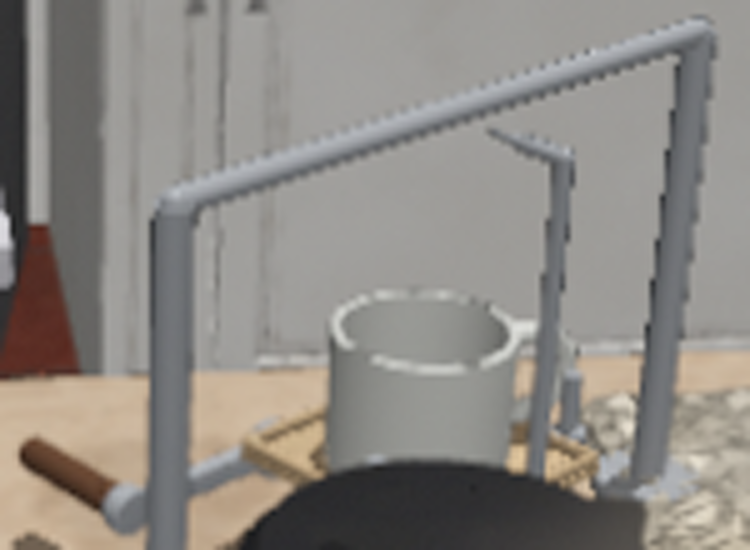

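The crops show the carrier tab's long side tilted about 21° from image vertical. The cup's handle points to the upper left, clear of the lever. The pointer tip in the top view is at about (200.5,223).

Run:
```python
from h import *
T=lambda x,y,ox=120,oy=180,k=4:((x+.5)/k+ox-.5,(y+.5)/k+oy-.5)
S=lambda x,y:T(x,y,330,190,5)
L=onz("top",T(40,430),.225);Rr=onz("top",T(630,42),.225)
print("top rail ends",L,Rr,np.linalg.norm(L-Rr))
print("tri L",tri(S(708,30),T(40,430)),"R",tri(S(172,200),T(630,42)))
print("rail yaw",np.arctan2(-(L-Rr)[0],(L-Rr)[1]))
print("ptr tip",tri(S(490,130),T(322,172)),onz("top",T(322,172),.225))
print("feet",onz("top",T(660,98),.003),onz("top",T(188,411),.003))
g1=onz("top",T(729,395),.046);g0=onz("top",T(668,283),.046);print("grip end/arm",g1,g0,np.linalg.norm(g1-g0))
print("cup rim",onz("top",T(403,231),.134))
# tab of carrier
c=lambda x,y:T(x,y,390,270,8)
for q in[(205,122),(238,120),(262,192),(228,208)]: print("tab",onz("top",c(*q),.131))
print("basket top",onz("top",c(148,143),.034))
sb=lambda x,y:T(x-400,y,215,225,8)
print("tabtri",tri(sb(540,155),c(234,160)))
print("yellow tab",tri(sb(595,35),c(205,548)))
print("basket side bottom",onz("side",sb(575,590),0))
```

```text
top rail ends [0.46605335 0.43229431 0.225     ] [0.63550281 0.18279313 0.225     ] 0.3016023167273388
tri L (array([0.46670329, 0.43483208, 0.22553633]), np.float64(0.005312144900928122)) R (array([0.63530192, 0.18350624, 0.22730362]), np.float64(0.0018065724506795395))
rail yaw 0.5965971998056688
ptr tip (array([0.57770973, 0.31360282, 0.22714383]), np.float64(0.00015605116058392855)) [0.57787521 0.3141641  0.225     ]
feet [0.63507129 0.18445582 0.003     ] [0.46538568 0.43261251 0.003     ]
grip end/arm [0.47855035 0.14411202 0.046     ] [0.53543688 0.17609908 0.046     ] 0.06526291939897157
cup rim [0.5567891  0.29588836 0.134     ]
tab [ 0.47160303 -0.07258205  0.131     ]
tab [ 0.47216027 -0.08036905  0.131     ]
tab [ 0.45529946 -0.08609524  0.131     ]
tab [ 0.45145321 -0.07809019  0.131     ]
basket top [ 0.46194903 -0.07520827  0.034     ]
tabtri (array([ 0.46278769, -0.07774415,  0.13354752]), np.float64(0.0024545956897800768))
yellow tab (array([ 0.37176181, -0.07227686,  0.13088263]), np.float64(0.0014788174746220057))
basket side bottom [ 0.46704202 -0.07923119  0.        ]
```

```bash
cat >> h.py <<'E'
mid=np.array([.5507,.3079]);psi=.598;s0=-.0105
ex=np.array([np.cos(psi),np.sin(psi)]);ey=np.array([-ex[1],ex[0]])
def onrail(x,s): return mid+x*ex+s*ey
def go(x,y,z,yaw):
    "tool-frame shift mm + turn to put grasp point at xyz with tool y = yawed world y"
    o=ctrl.get_obs();r=Rt()
    t=R.from_euler("z",yaw)*R.from_quat([0,1,0,0])
    d=np.array([x,y,z+.155])-o["eef_pos"]
    print((r.inv().apply(d)*1000).round(1),(r.inv()*t).as_rotvec().round(3),"now",o["eef_pos"].round(4),"t",round(o["time_s"],2),"F",o["wrist_force"].round(1),"op",round(o["opening"],3))
E
python3 -m pendant '[[[0.6,-467,-535,0,0,0,-0.553],[0.6,-467,-535,0,0,0,-0.553],[0.6,-467,-535,0,0,0,-0.553],[0.6,-467,-535,0,0,0,-0.553],[0.6,-467,-535,0,0,0,-0.553]]]'
python3 -c "
from h import *
go(.4626,-.0785,.25,.3)"
```

```text
time_s: 1.32
eef_pos: [0.2327, 0.3795, 0.405]
eef_rot: [0.0, -0.153, 0.988, 0.0]
wrist_force: [0.9, -0.4, 0.6]
opening: 0.601
grasp_force: 0.0
[-8.070e+01 -5.061e+02 -2.000e-01] [0.    0.001 0.007] now [0.2327 0.3795 0.405 ] t 1.32 F [ 0.9 -0.4  0.6] op 0.601
```

```bash
python3 -m pendant '[[[0.6,-81,-506,0,0,0,0],[0.6,-81,-506,0,0,0,0],[0.6,-81,-506,0,0,0,0],[0.6,-81,-506,0,0,0,0],[0.6,-81,-506,0,0,0,0]]]' >/dev/null
python3 -m pendant '[[[0.6,-50,-302,0,0,0,0],[0.6,-50,-302,0,0,0,0],[0.6,-50,-302,0,0,0,0],[0.6,-50,-302,0,0,0,0],[0.6,-50,-302,0,0,0,0]]]'>/dev/null
python3 -c "
from h import *
go(.4626,-.0785,.20,.3)"
```

```text
[-17.3 -93.2  50.4] [-0.001  0.001 -0.   ] now [0.4185 0.0055 0.4053] t 2.15 F [ 0.4  0.5 -0.1] op 0.603
```

```bash
python3 -m pendant '[[[0.6,-17,-93,30,0,0,0],[0.6,-17,-93,50,0,0,0],[0.6,-17,-93,50,0,0,0],[0.6,-17,-93,50,0,0,0],[0.6,-17,-93,50,0,0,0]]]'>/dev/null
python3 - <<'E'
from h import *
go(.4626,-.0785,.117,.3)
t=ctrl.camera("top")[:,:,::-1];s=ctrl.camera("side")[:,:,::-1]
r=lambda i,x,y,w,h,k:cv2.resize(i[y:y+h,x:x+w],None,fx=k,fy=k,interpolation=cv2.INTER_CUBIC)
cv2.imwrite("pics/g1.png",np.hstack([r(t,360,240,100,140,4),r(s,190,150,100,140,4)]))
o=ctrl.get_obs()["eef_pos"]
print([proj(c,[[o[0],o[1],z] for z in(.2,.117)]).round(1).tolist() for c in("top","side")])
E
```

```text
[-0.5 -2.  81.9] [ 0.002 -0.002 -0.002] now [ 0.4617 -0.0769  0.3539] t 2.57 F [0.1 0.4 0.2] op 0.599
[[[423.9, 292.2], [415.4, 289.7]], [[229.5, 214.8], [233.3, 250.6]]]
```

View pics/g1.png

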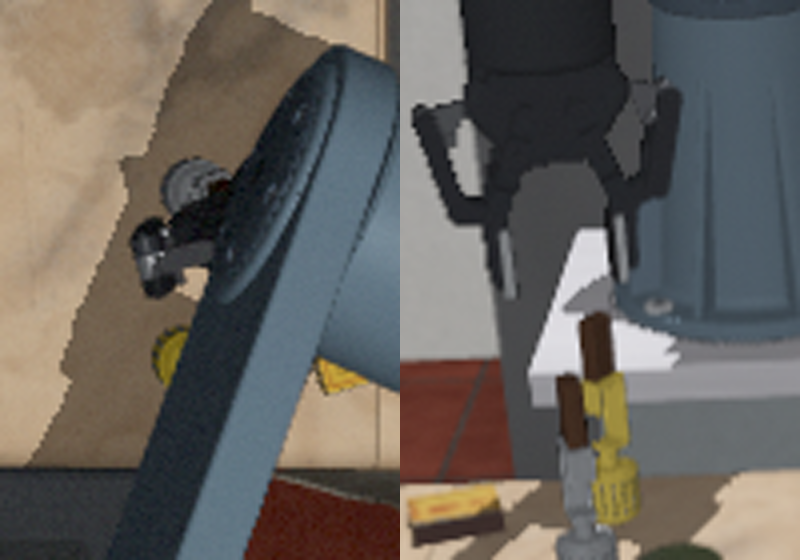

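The open fingers straddle the steel carrier's tab (side crop: fingers at columns 508 and 622, tab at 570). I'll go down and close.

```bash
python3 -m pendant '[[[0.6,0,-2,25,0,0,0],[0.6,0,-2,50,0,0,0],[0.6,0,-2,75,0,0,0],[0.6,0,-2,82,0,0,0],[0.6,0,-2,82,0,0,0]]]'
python3 -m pendant '[[[0,0,0,0,0,0,0],[0,0,0,0,0,0,0],[0,0,0,0,0,0,0],[0,0,0,0,0,0,0],[0,0,0,0,0,0,0]]]'
python3 -m pendant '[[[0,0,0,0,0,0,0],[0,0,0,-20,0,0,0],[0,0,0,-60,0,0,0],[0,0,0,-100,0,0,0],[0,0,0,-110,0,0,0]]]'
python3 -c "
from h import *
x,y=onrail(-.08,s0-.09); print(x,y); go(x,y,.117+.165,psi)"
```

```text
time_s: 3.08
eef_pos: [0.4617, -0.0767, 0.272]
eef_rot: [-0.001, -0.15, 0.989, 0.001]
wrist_force: [-0.7, -0.1, 0.8]
opening: 0.601
grasp_force: 0.0
time_s: 3.5
eef_pos: [0.4633, -0.0783, 0.2747]
eef_rot: [0.001, -0.15, 0.989, -0.001]
wrist_force: [-0.3, 0.9, 6.2]
opening: 0.121
grasp_force: 59.4
time_s: 3.92
eef_pos: [0.4639, -0.0786, 0.3897]
eef_rot: [0.004, -0.15, 0.989, -0.003]
wrist_force: [1.6, -0.1, -0.9]
opening: 0.131
grasp_force: 58.8
0.5411635028604652 0.17980118961400288
[-150.6  223.7  -47.7] [-0.008  0.007 -0.298] now [ 0.4639 -0.0786  0.3897] t 3.92 F [ 1.6 -0.1 -0.9] op 0.131
```

```bash
python3 -m pendant '[[[0,-20,30,-35,0,0,-0.06],[0,-45,67,-48,0,0,-0.12],[0,-70,104,-48,0,0,-0.18],[0,-90,134,-48,0,0,-0.24],[0,-110,164,-48,0,0,-0.3]]]' >/dev/null
python3 -c "
from h import *
x,y=onrail(-.08,s0-.09); go(x,y,.117+.165,psi)"
```

```text
[-58.8  45.   -5.1] [-0.001  0.002  0.004] now [0.5182 0.1094 0.4319] t 4.33 F [ 0.2 -0.5 -1. ] op 0.127
```

```bash
python3 -m pendant '[[[0,-25,20,-5,0,0,0],[0,-50,38,-5,0,0,0],[0,-59,45,-5,0,0,0],[0,-59,45,-5,0,0,0],[0,-59,45,-5,0,0,0]]]' >/dev/null
python3 - <<'E'
from h import *
go(*onrail(0,s0-.09),.119+.165,psi)
t=ctrl.camera("top")[:,:,::-1].copy();s=ctrl.camera("side")[:,:,::-1].copy()
o=ctrl.get_obs()["eef_pos"]
r=lambda i,x,y,w,h,k:cv2.resize(i[y:y+h,x:x+w],None,fx=k,fy=k,interpolation=cv2.INTER_CUBIC)
print([proj(c,[[o[0],o[1],o[2]-.155-.119+dz] for dz in(0,.06,.081,.131)]).round(1).tolist() for c in("top","side")])
cv2.imwrite("pics/g2.png",np.hstack([r(t,215,180,100,140,4),r(s,300,150,100,140,4)]))
E
```

```text
[-81.    1.   -3.8] [ 0.    -0.001  0.003] now [0.5411 0.1782 0.4353] t 4.75 F [ 0.2 -0.3 -1.9] op 0.132
[[[282.3, 246.0], [279.8, 245.0], [278.9, 244.7], [276.5, 243.7]], [[353.3, 242.2], [353.6, 214.1], [353.7, 203.9], [354.0, 178.8]]]
```

View pics/g2.png

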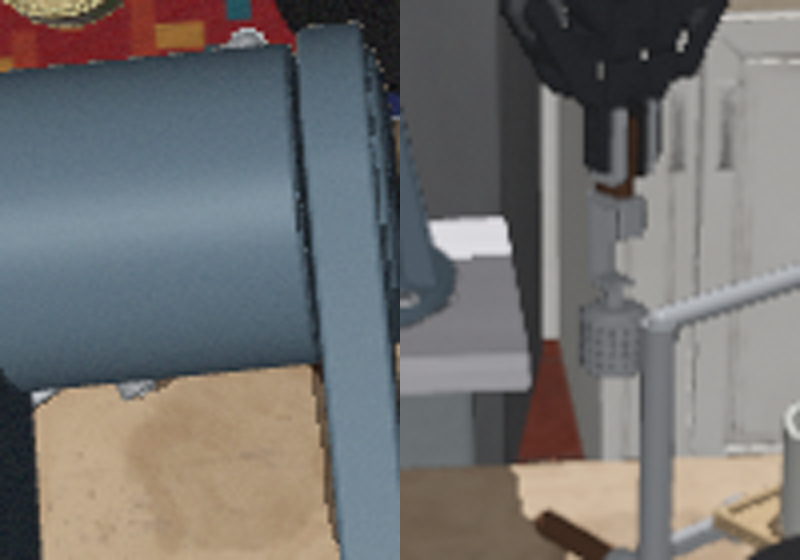

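The carrier hangs upright in the gripper, with the basket underside at side crop (611,372) where (613,368) was predicted. I'll advance onto the rail.

```bash
python3 -m pendant '[[[0,-20,1,-4.5,0,0,0],[0,-40,1,-4.5,0,0,0],[0,-60,1,-4.5,0,0,0],[0,-70,1,-4.5,0,0,0],[0,-75,1,-4.5,0,0,0]]]'
python3 -m pendant '[[[0,-1,0,0,0,0,0],[0,-2,0,0,0,0,0],[0,-3,0,0,0,0,0],[0,-4,0,0,0,0,0],[0,-4,0,0,0,0,0]]]'
python3 -c "
from h import *
go(*onrail(0,s0-.09),.119+.165,psi)"
```

```text
time_s: 5.27
eef_pos: [0.6035, 0.2202, 0.4402]
eef_rot: [-0.0, -0.295, 0.956, -0.0]
wrist_force: [-0.4, -0.3, -0.8]
opening: 0.128
grasp_force: 58.9
time_s: 5.68
eef_pos: [0.6057, 0.2233, 0.4406]
eef_rot: [0.0, -0.295, 0.955, -0.0]
wrist_force: [-0.1, 0.8, -1.3]
opening: 0.129
grasp_force: 58.9
[-2.2  0.4  1.6] [-0.     0.     0.002] now [0.6057 0.2233 0.4406] t 5.68 F [-0.1  0.8 -1.3] op 0.129
```

Feeling for the long leg in 1 mm steps.

```bash
for i in 1 2; do :; done
python3 -m pendant '[[[0,-1,0,0,0,0,0],[0,-2,0,0,0,0,0],[0,-2,0,0,0,0,0]]]'
python3 -m pendant '[[[0,-1,0,0,0,0,0],[0,-2,0,0,0,0,0],[0,-2,0,0,0,0,0]]]'
```

```text
time_s: 5.93
eef_pos: [0.6076, 0.2248, 0.4405]
eef_rot: [0.0, -0.296, 0.955, -0.0]
wrist_force: [-0.6, 0.7, -0.5]
opening: 0.13
grasp_force: 58.9
time_s: 6.18
eef_pos: [0.6093, 0.2259, 0.4403]
eef_rot: [-0.0, -0.296, 0.955, 0.0]
wrist_force: [-0.2, -0.1, -1.8]
opening: 0.127
grasp_force: 58.9
```

```bash
python3 -m pendant '[[[0,-1,0,0,0,0,0],[0,-2,0,0,0,0,0],[0,-2,0,0,0,0,0]]]'
python3 -c "
from h import *
go(*onrail(0,s0-.09),.119+.165,psi)"
```

```text
time_s: 6.43
eef_pos: [0.611, 0.227, 0.4403]
eef_rot: [0.0, -0.296, 0.955, 0.0]
wrist_force: [-1.0, -0.1, 0.0]
opening: 0.13
grasp_force: 58.9
[4.3 0.3 1.3] [0.    0.    0.002] now [0.611  0.227  0.4403] t 6.43 F [-1.  -0.1  0. ] op 0.13
```

```bash
python3 -m pendant '[[[0,-1,0,0,0,0,0],[0,-1.5,0,0,0,0,0],[0,-1.5,0,0,0,0,0]]]' | grep -E "force|pos"
python3 -m pendant '[[[0,-1,0,0,0,0,0],[0,-1.5,0,0,0,0,0],[0,-1.5,0,0,0,0,0]]]'| grep -E "force|pos"
python3 - <<'E'
from h import *
go(*onrail(0,s0-.09),.119+.165,psi)
t=ctrl.camera("top")[:,:,::-1].copy();s=ctrl.camera("side")[:,:,::-1].copy()
o=ctrl.get_obs()["eef_pos"]
r=lambda i,x,y,w,h,k:cv2.resize(i[y:y+h,x:x+w],None,fx=k,fy=k,interpolation=cv2.INTER_CUBIC)
print([proj(c,[[o[0],o[1],o[2]-.155-.119+dz] for dz in(0,.06,.081,.131)]).round(1).tolist() for c in("top","side")])
cv2.imwrite("pics/g3.png",r(s,330,150,100,100,6))
E
```

```text
eef_pos: [0.6121, 0.2278, 0.4403]
wrist_force: [0.2, 0.3, -0.4]
grasp_force: 58.9
eef_pos: [0.613, 0.2283, 0.4402]
wrist_force: [-4.5, -2.8, 0.5]
grasp_force: 59.2
[6.7 0.4 1.2] [ 0.    -0.003  0.002] now [0.613  0.2283 0.4402] t 6.93 F [-4.5 -2.8  0.5] op 0.13
[[[254.6, 206.4], [250.4, 202.8], [248.7, 201.4], [244.6, 197.9]], [[385.1, 254.5], [386.4, 224.6], [386.8, 213.7], [387.9, 187.0]]]
```

View pics/g3.png

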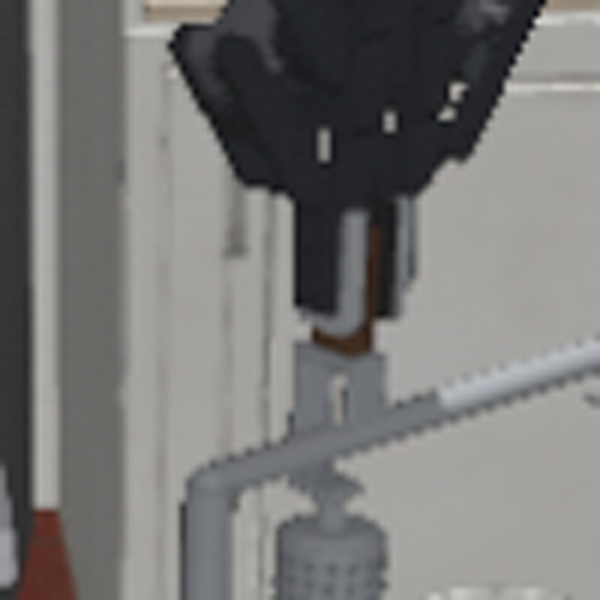

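The rail passes in front of the stem, below the short leg (crop rows 400–460), and the push shows the long leg touching it. I'll back off 3 mm and lower.

```bash
python3 -m pendant '[[[0,3.5,0,0,0,0,0],[0,3.5,0,4,0,0,0],[0,3.5,0,8,0,0,0],[0,3.5,0,12,0,0,0],[0,3.5,0,15,0,0,0]]]' | grep -E "force|pos"
python3 -m pendant '[[[0,0,0,1,0,0,0],[0,0,0,2,0,0,0],[0,0,0,3,0,0,0],[0,0,0,4,0,0,0]]]'| grep -E "force|pos"
python3 -m pendant '[[[0,0,0,0.5,0,0,0],[0,0,0,1,0,0,0],[0,0,0,1,0,0,0]]]'| grep -E "force|pos"
```

```text
eef_pos: [0.6104, 0.2267, 0.4245]
wrist_force: [-0.5, -0.6, -1.6]
grasp_force: 59.0
eef_pos: [0.6105, 0.2267, 0.4214]
wrist_force: [-0.4, 0.1, -0.9]
grasp_force: 59.0
eef_pos: [0.6105, 0.2266, 0.4203]
wrist_force: [0.7, -0.5, -1.6]
grasp_force: 59.0
```

```bash
python3 -m pendant '[[[0,0,0,0.5,0,0,0],[0,0,0,1,0,0,0],[0,0,0,1,0,0,0]]]'| grep -E "force|pos"
python3 -m pendant '[[[0,0,0,0.5,0,0,0],[0,0,0,1,0,0,0],[0,0,0,1,0,0,0]]]'| grep -E "force|pos"
```

```text
eef_pos: [0.6104, 0.2266, 0.4193]
wrist_force: [-0.4, -0.2, -1.4]
grasp_force: 59.0
eef_pos: [0.6105, 0.2267, 0.4187]
wrist_force: [0.6, -0.1, 0.4]
grasp_force: 59.3
```

```bash
python3 -m pendant '[[[0,0,0,0.5,0,0,0],[0,0,0,1,0,0,0],[0,0,0,1,0,0,0]]]'| grep -E "force|pos"
```

```text
eef_pos: [0.6104, 0.2267, 0.4186]
wrist_force: [-2.7, -0.6, 5.2]
grasp_force: 60.1
```

Seated. Now relieving the press by 0.7 mm and sliding 90 mm along the rail.

```bash
python3 -m pendant '[[[0,0,0,-0.7,0,0,0],[0,0,8,-0.7,0,0,0],[0,0,18,-0.7,0,0,0],[0,0,28,-0.7,0,0,0],[0,0,36,-0.7,0,0,0]]]' | grep -E "force|pos"
python3 -c "
from h import *
go(*onrail(0.003,s0),.2635,psi)"
```

```text
eef_pos: [0.5896, 0.2573, 0.4186]
wrist_force: [1.8, -2.8, 4.2]
grasp_force: 59.7
[ 0.5 53.2  0.1] [-0.001  0.001  0.003] now [0.5896 0.2573 0.4186] t 9.2 F [ 1.8 -2.8  4.2] op 0.128
```

```bash
python3 -m pendant '[[[0,0,10,-0.2,0,0,0],[0,0,20,-0.2,0,0,0],[0,0,30,-0.2,0,0,0],[0,0,38,-0.2,0,0,0],[0,0,45,-0.2,0,0,0]]]' | grep -E "force|pos"
python3 -m pendant '[[[0,0,4,0,0,0,0],[0,0,8,0,0,0,0],[0,0,8,0,0,0,0],[0,0,8,0,0,0,0]]]' | grep -E "force|pos"
python3 - <<'E'
from h import *
go(*onrail(0.003,s0),.2635,psi)
t=ctrl.camera("top")[:,:,::-1].copy();s=ctrl.camera("side")[:,:,::-1].copy()
r=lambda i,x,y,w,h,k:cv2.resize(i[y:y+h,x:x+w],None,fx=k,fy=k,interpolation=cv2.INTER_CUBIC)
m=onrail(0,s0)
print(proj("side",[[*m,.225],[*m,.144],[*onrail(.024,s0),.225]]).round(1).tolist())
for n in("carrier","cup"): print(n,[(round(d["point"][0]*640,1),round(d["point"][1]*480,1),round(d["confidence"],2)) for d in ctrl.boxes_of("side",n)][:4])
cv2.imwrite("pics/g4.png",r(s,370,180,90,110,5))
E
```

```text
eef_pos: [0.5641, 0.2944, 0.4186]
wrist_force: [3.3, -3.2, 4.6]
grasp_force: 59.8
eef_pos: [0.5595, 0.3012, 0.4186]
wrist_force: [0.6, -0.2, 5.9]
grasp_force: 60.0
[ 0.5 -0.   0.1] [0.001 0.    0.003] now [0.5595 0.3012 0.4186] t 9.95 F [ 0.6 -0.2  5.9] op 0.131
[[417.4, 213.0], [414.8, 251.0], [426.9, 216.4]]
carrier [(239.4, 254.4, 0.93), (417.1, 235.7, 0.66)]
cup [(413.6, 266.5, 0.83)]
```

View pics/g4.png

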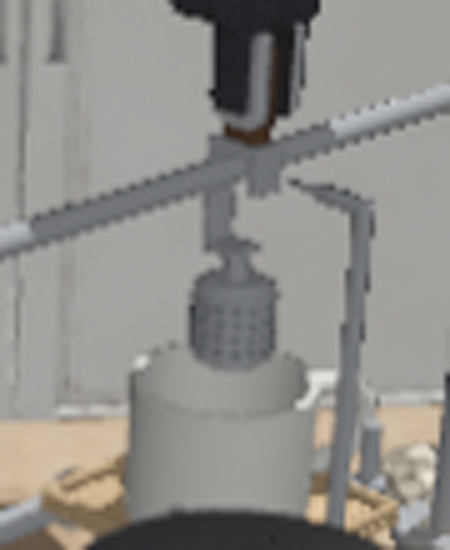

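The carrier hangs at the pointer (tip at (428,216), short leg right in front of it), with the basket just above the cup and not touching it. Releasing.

```bash
python3 -m pendant '[[[0,0,0.5,-0.8,0,0,0],[0,0,0.5,-0.8,0,0,0]]]' | grep -E "force|pos"
python3 -m pendant '[[[0.15,0,0,0,0,0,0],[0.25,0,0,0,0,0,0],[0.4,0,0,0,0,0,0],[0.5,0,0,0,0,0,0],[0.5,0,0,0,0,0,0]]]' | grep -E "force|pos|opening"
python3 -m pendant '[[[0.5,0,0,-5,0,0,0],[0.5,0,0,-20,0,0,0],[0.5,0,0,-50,0,0,0],[0.5,0,0,-80,0,0,0],[0.5,0,0,-100,0,0,0]]]' | grep -E "force|pos"
python3 - <<'E'
from h import *
print(onrail(-.122,s0-.085))
go(*onrail(-.126,s0-.085),.24,psi)
for _ in range(1):
  s=ctrl.camera("side")[:,:,::-1].copy()
  for n in("carrier","carrier_hook","carrier_grip","cup"): print(n,[(round(d["point"][0]*640,1),round(d["point"][1]*480,1),round(d["confidence"],2)) for d in ctrl.boxes_of("side",n)][:4])
E
```

```text
eef_pos: [0.5592, 0.3014, 0.4187]
wrist_force: [0.8, 0.3, 3.0]
grasp_force: 59.6
eef_pos: [0.5598, 0.3005, 0.4186]
wrist_force: [-0.1, 0.2, 0.8]
opening: 0.497
grasp_force: 0.0
eef_pos: [0.5599, 0.3005, 0.5227]
wrist_force: [0.3, 0.4, 1.4]
grasp_force: 0.0
[0.50363709 0.1602879 ]
[130.  -83.8 127.4] [-0.001  0.003  0.002] now [0.5599 0.3005 0.5227] t 11.15 F [0.3 0.4 1.4] op 0.499
carrier [(417.2, 226.8, 0.93), (240.1, 258.2, 0.89), (352.7, 284.0, 0.6), (412.7, 268.9, 0.52)]
carrier_hook [(238.0, 257.5, 0.89), (297.0, 314.7, 0.59), (413.0, 224.2, 0.56)]
carrier_grip [(241.8, 259.3, 0.9), (418.4, 227.4, 0.77)]
cup [(414.4, 267.8, 0.73)]
```

```bash
python3 -m pendant '[[[0.5,35,-22,0,0,0,0],[0.5,70,-45,0,0,0,0],[0.5,105,-68,20,0,0,0],[0.5,130,-84,60,0,0,0],[0.5,130,-84,95,0,0,0]]]' | grep -E "force|pos"
python3 - <<'E'
from h import *
go(*onrail(-.126,s0-.085),.045,psi)
r=lambda i,x,y,w,h,k:cv2.resize(i[y:y+h,x:x+w],None,fx=k,fy=k,interpolation=cv2.INTER_CUBIC)
s=ctrl.camera("side")[:,:,::-1].copy();t=ctrl.camera("top")[:,:,::-1].copy()
cv2.imwrite("pics/g5.png",np.hstack([r(s,320,180,130,130,3),r(t,220,180,130,130,3)]))
print(proj("side",[[*onrail(-.126,s0-.085),.042]]))
E
```

```text
eef_pos: [0.4994, 0.1557, 0.428]
wrist_force: [2.0, 0.8, -0.5]
grasp_force: 0.0
[ -1.6   2.  228. ] [-0.003  0.002 -0.   ] now [0.4994 0.1557 0.428 ] t 11.82 F [ 2.   0.8 -0.5] op 0.498
[[341.99453621 284.93599032]]
```

View pics/g5.png

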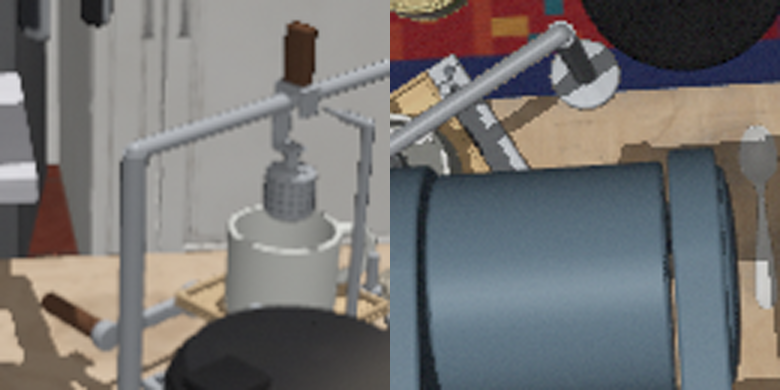

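The carrier hangs freely on the rail over the cup, nearly upright and lined up with the pointer. The lever grip lies below the gripper, at side crop (75,317). Going down to it.

```bash
python3 -m pendant '[[[0.5,-1,2,40,0,0,0],[0.5,-1,2,80,0,0,0],[0.5,-1,2,120,0,0,0],[0.5,-1,2,155,0,0,0],[0.5,-1,2,180,0,0,0]]]' | grep -E "force|pos"
python3 -m pendant '[[[0.5,0,0,15,0,0,0],[0.5,0,0,30,0,0,0],[0.5,0,0,40,0,0,0],[0.5,0,0,47,0,0,0],[0.5,0,0,47,0,0,0]]]' | grep -E "force|pos"
python3 -c "
from h import *
go(*onrail(-.126,s0-.085),.043,psi)"
```

```text
eef_pos: [0.4998, 0.1614, 0.2456]
wrist_force: [0.0, -0.2, 0.4]
grasp_force: 0.0
eef_pos: [0.5001, 0.161, 0.2]
wrist_force: [0.3, 0.5, -0.5]
grasp_force: 0.0
[ 1.5 -2.6  2. ] [ 0.001 -0.001  0.003] now [0.5001 0.161  0.2   ] t 12.75 F [ 0.3  0.5 -0.5] op 0.5
```

```bash
python3 -m pendant '[[[0.5,1,-2.5,1,0,0,0],[0.2,1,-2.5,1,0,0,0],[0,1,-2.5,1,0,0,0],[0,1,-2.5,1,0,0,0],[0,1,-2.5,1,0,0,0]]]' | grep -E "force|pos|open"
python3 -m pendant '[[[0,0,0,0,0,0,0],[0,0,0,0,0,0,0]]]' | grep -E "force|pos|open"
python3 -c "
from h import *
go(*onrail(-.126,s0-.085),.042,psi)"
```

```text
eef_pos: [0.5007, 0.1587, 0.2009]
wrist_force: [-2.7, 5.0, 3.7]
opening: 0.162
grasp_force: 58.4
eef_pos: [0.5007, 0.1587, 0.2009]
wrist_force: [-1.7, 5.5, 3.5]
opening: 0.166
grasp_force: 58.4
[ 0.7 -0.3  3.9] [0.001 0.002 0.002] now [0.5007 0.1587 0.2009] t 13.33 F [-1.7  5.5  3.5] op 0.166
```

```bash
python3 -m pendant '[[[0,0,0.7,-11,0,0,0],[0,0,2.9,-21.9,0,0,0],[0,0,6.4,-32.3,0,0,0],[0,0,11.2,-42.2,0,0,0],[0,0,17.3,-51.4,0,0,0]]]' | grep -E "force|pos|open"
python3 -m pendant '[[[0,0,0,0,0,0,0]]]' | grep -E "force|pos|open"
```

```text
eef_pos: [0.4915, 0.1716, 0.2529]
wrist_force: [6.4, -7.3, -4.4]
opening: 0.163
grasp_force: 58.4
eef_pos: [0.4912, 0.1721, 0.2538]
wrist_force: [1.5, -5.5, -1.4]
opening: 0.159
grasp_force: 59.2
```

```bash
python3 -m pendant '[[[0,0,7.3,-8.4,0,0,0],[0,0,15.5,-15.7,0,0,0],[0,0,24.7,-21.9,0,0,0],[0,0,34.5,-26.9,0,0,0],[0,0,45,-30.5,0,0,0]]]' | grep -E "force|pos|open"
python3 -m pendant '[[[0,0,4,-1,0,0,0],[0,0,8.3,-1.9,0,0,0],[0,0,16.7,-2.9,0,0,0],[0,0,22.7,-3.1,0,0,0],[0,0,22.7,-3.1,0,0,0]]]' | grep -E "force|pos|open"
python3 - <<'E'
from h import *
go(*onrail(-.126,s0),.127,psi)
r=lambda i,x,y,w,h,k:cv2.resize(i[y:y+h,x:x+w],None,fx=k,fy=k,interpolation=cv2.INTER_CUBIC)
s=ctrl.camera("side")[:,:,::-1].copy()
cv2.imwrite("pics/g6.png",r(s,340,170,130,130,4.6))
for x in (-.152,-.0885): print(proj("side",[[*onrail(x,s0),.127]]))
print(proj("side",[[*onrail(-.0885,s0),.042]]))
E
```

```text
eef_pos: [0.4682, 0.2063, 0.2872]
wrist_force: [0.8, -7.9, 19.6]
opening: 0.155
grasp_force: 58.8
eef_pos: [0.4538, 0.2282, 0.2906]
wrist_force: [-8.1, -8.6, 33.3]
opening: 0.16
grasp_force: 62.9
[1.1 0.9 8.6] [-0.004  0.005  0.002] now [0.4538 0.2282 0.2906] t 14.67 F [-8.1 -8.6 33.3] op 0.16
[[363.76411383 235.72256343]]
[[383.56058819 244.68780149]]
[[382.15140447 279.46104768]]
```

View pics/g6.png

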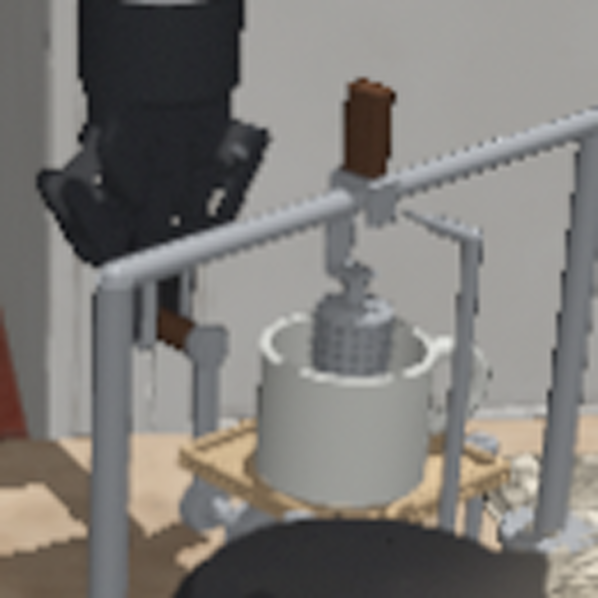

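The lever is upright and the cup has risen around the basket. I'll relieve the vertical load and trim about 1 mm.

```bash
python3 -m pendant '[[[0,0,0.5,-1,0,0,0],[0,0,1,-2,0,0,0],[0,0,1,-2,0,0,0],[0,0,1,-2,0,0,0]]]' | grep -E "force|pos|open"
python3 -m pendant '[[[0,0,0,-1,0,0,0],[0,0,0,-2,0,0,0],[0,0,0,-2,0,0,0],[0,0,0,-2,0,0,0]]]' | grep -E "force|pos|open"
python3 -c "
from h import *
go(*onrail(-.126,s0),.127,psi)"
```

```text
eef_pos: [0.4535, 0.2288, 0.2912]
wrist_force: [-2.1, -4.4, 18.5]
opening: 0.157
grasp_force: 61.3
eef_pos: [0.4535, 0.2289, 0.2916]
wrist_force: [5.4, -1.0, 7.5]
opening: 0.159
grasp_force: 60.1
[1.3 0.1 9.6] [-0.003  0.006  0.001] now [0.4535 0.2289 0.2916] t 15.38 F [ 5.4 -1.   7.5] op 0.159
```

I miscounted and have viewed 11 pictures, one over the limit of 10, so I won't view any more. The last check is by numbers.

```bash
python3 -m pendant '[[[0,0,0,0,0,0,0],[0,0,0,0,0,0,0],[0,0,0,0,0,0,0],[0,0,0,0,0,0,0],[0,0,0,0,0,0,0]]]' | grep -E "force|pos|open"
python3 - <<'E'
from h import *
a=ctrl.camera("side").astype(int)
for n in("carrier","cup"): print(n,[(round(d["point"][0]*640,1),round(d["point"][1]*480,1),round(d["confidence"],2)) for d in ctrl.boxes_of("side",n)][:3])
b=ctrl.camera("side").astype(int);print("still",(abs(a-b).max(2)>40).sum())
E
```

```text
eef_pos: [0.4535, 0.229, 0.2916]
wrist_force: [4.6, -1.8, 7.7]
opening: 0.161
grasp_force: 60.1
carrier [(413.7, 223.3, 0.83), (243.7, 256.4, 0.75)]
cup [(415.3, 263.1, 0.87)]
still 1
```

```bash
python3 -c "
from bench import ctrl
print(ctrl.hand_in())"
```

```text
the job is handed in; nothing more can be done
None
```

Handed in: the carrier was hooked about 90 mm to the right of the pointer, slid along the rail to it and released, and the lever is held upright with the cup raised around the basket; no verdict came back, and I viewed 11 pictures, one over the limit of 10.

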